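# Aim the work light at the muffin tray

### The job

I am about to decorate the muffins and need light on them: swivel and tilt the head of the cordless work light (the handle on top is there for this) so that its beam points at the middle of the tray of muffins, and let go of it so that it keeps that aim by itself. Do not shift the tray, the mixing bowl, the spice jar or the salt carton.

Things in the scene. Friction and masses are not known exactly. Their poses are not given: they have to be found in the camera images.
- light_swivel (a joint): Swivel of the light's yoke and head on the post: a stiff hinge (0.16 Nm) that stays where it is left. Vertical axis through the middle of the foot; range -1.6 to 1.6. At 0 the beam points along the foot's own -x; the value grows counter-clockwise seen from above.
- light_tilt (a joint): Tilt of the light's head in its yoke: a stiff hinge (0.18 Nm) that stays where it is left. Level axis (the head's y), 220 mm above the worktop, crossing the swivel axis. 0: beam level, head upright; positive: beam points down and the top handle comes forward, to the lit side; range -0.6 to 1.2.
- light_face (a point): Centre of the bright white front of the head, a flat black panel 160 wide x 100 high x 20 mm thick with ribs on its back. 11 mm in front of the tilt axis. Axes are the head's: -x is the beam, straight out of the white face; y lies along the tilt axis; z points from the tilt axis to the top handle.
- light_handle (a point): Middle of the straight bar of the black handle on top of the head: round bar, 12 mm thick, parallel to the tilt axis and 84 mm from it, straight over 88 mm, with 28 mm of free gap between bar and head. Pinched across from above, the bar can roll between the fingers as the head tilts. Axes as light_face.
- light_foot: Heavy round foot of the work light, 140 mm across, 24 mm high, with a post; it does not move. Origin at the middle of its underside, below the crossing of the swivel and tilt axes. Its yaw is where swivel 0 points (the beam then goes along -x). The yoke (182 mm wide) begins 139 mm above the worktop.
- muffin_tray: Black baking tray with twelve muffin cups in white paper cases, 250 x 335 mm, 44 mm high with the cases. Origin at the centre of its underside, x along the short side, z up. It stands to one side in front of the light; the mixing bowl on the other, either way round.
- tray_middle (a point): The point to light: the middle of the tray of muffins, 35 mm above its underside. Same axes as the tray.
- mixing_bowl: Pale mixing bowl, 258 mm across, 104 mm high. Origin at the centre of its underside. Leave it where it is.
- spice_jar: Spice jar with a red cap, 45 mm across, 106 mm high. Origin at the centre of its underside. Leave it where it is.
- salt_carton: Small upright salt carton, 38 x 58 x 86 mm. Origin at the centre of its underside. Leave it where it is.

How it is judged:
At the end, for the whole second after the job is handed in: The line straight out of the light's white face passes within 45 mm, sideways and up-down, of the middle of the muffin tray, which lies in front of the face, and the head is at rest (both hinges under 0.03 rad/s) (y of tray_middle in the frame of light_face between -0.045 and 0.045 m and z of tray_middle in the frame of light_face between -0.045 and 0.045 m and x of tray_middle in the frame of light_face below -0.1 m and velocity of joint light_swivel between -0.03 and 0.03 rad/s and velocity of joint light_tilt between -0.03 and 0.03 rad/s); the robot touches nothing.
It fails at once if the tray, the bowl, the jar or the carton is shifted by more than 20 mm (distance of any of muffin_tray, mixing_bowl, spice_jar, salt_carton from where it was at the start of the episode above 0.02 m).
It also fails if it takes over 38 s, if anything falls off the work surface, if the arm or the gripper's body presses on something with over 40 N, if the wrist force passes 120 N, or if a joint passes its speed limit or range.

### The arm

A 6-joint arm with a two-finger parallel gripper is mounted at the origin on a cart in front of the work surface, level with it; the furniture and walls round the work are solid. World frame = base frame: x ahead of the robot, y to its left, z up, the work surface at z = 0. Lengths are in m, angles in rad, forces in N, time in s.
With the tool pointing down it reaches from about 0.25 to 0.775 m from the base axis. Payload 4 kg.
Tool frame: the origin (TCP) lies between the finger pads; the fingertips stand 11 mm ahead of it and the grasp point (between the pads) lies 8 mm behind it (robot.tip_extent is the z of the fingertips in the tool frame, in m); z points along the fingers, y is the line along which they close (so a half turn about z gives the same grasp; the last joint's range is limited). The gripper opens to 94 mm and grips with 3 to 60 N. Pads are 16 mm wide; open, the fingers measure 119 mm over their backs; the gripper's body (75 mm by 177 mm) begins 78 mm behind the grasp point.
Start: joints at [1.009, 0.087, 1.371, -0, 1.684, -0.103], TCP at [0.244, 0.493, 0.217] pointing down, gripper open.
Joint ranges: [-3.1, 3.1], [-0.76, 2.03], [0.27, 2.55], [-1.08, 4.22], [0.17, 2.65], [-2.57, 2.57]. Speed limits (rad/s): [2.79, 2.79, 3.14, 3.14, 3.14, 3.14].

### API

Orientations are given as [roll, pitch, yaw] about the fixed x, y, z axes, in that order (R = Rz(yaw) Ry(pitch) Rx(roll)).
In Python, from bench import robot, imaging gives the robot as it stands.
- The arm moves only by the shell command python3 -m pendant 'ROWS'. ROWS is JSON, a list of rows, each a list of 7 numbers: the shift along the world's x, y, z in cm, then the turn, a rotation vector about the world's x, y, z in degrees, then the opening, from 0 (shut) to 1 (fully open). In form: [[dx, dy, dz, ax, ay, az, jaw], ...]. A call has 1 to 8 rows; each row shifts and turns the commanded pose from where the row before left it; what a row does not reach is not made up. A row lasts 1/10 s, in which the tool goes at most 50 mm and 8.59 degrees, less where a joint would pass 70% of its speed; a pose out of reach is approached as far as the arm can. A call is refused whole if a number of a shift passes 5 or a number of a turn 8.59, either way. A call with a gripper value outside its range is refused whole. The fingers move at their own pace and stop on an object; the grip force is fixed at half the most. Time passes only in rows, so rows that do not move let the fingers close. It gives the time, the measured TCP pose, the force, the opening and the grip force at its end, in the units of the state.
- robot.get_obs(): the state, without advancing time (a new reading comes with each control period).
- imaging.snapshot(name): name is "scene" or "top" or "wrist"; returns the picture (420x560x3 uint8, red, green, blue); there is no depth.
- imaging.camera_params(name): a dict with "camera_matrix" (3x3 intrinsics, pixels), "R" (3x3) and "t" (3): a world point X has camera coordinates R X + t. Camera axes: x right, y down, z forward; pixel columns grow to the right and rows downward; lengths in m; the calibration is good to about 2 mm. A picture is of the moment at which its call begins: read the wrist's pose just before it. camera_params takes no time and is no camera call; for the wrist camera it gives the pose at the moment of the call.
- robot.close_job(): hands the job in; it is judged then, once.
The state is a dict: "time": time; "joint_positions": joint angles; "qvel": joint speeds; "joint_torque": joint torques, N m; "tool_pos": TCP position; "ee_rot": TCP orientation; "wrist_force": force on the tool from outside, world axes, zero at the start; "wrist_torque": the same for the moment, N m; "width": finger opening in m; "finger_force": force on a finger pad.
Only numpy, scipy, OpenCV 4.12 (cv2) and the standard library are available. Lean on these libraries where they do the work, as an engineer would, in place of code of your own. Each camera call takes 0.05 s, during which the arm holds its last target. There are 200 camera calls.

## Working session

There is one attempt and no reset: what is moved stays moved. The work goes in short steps, Python scripts to look and compute and a shell command to move; the robot and the scene stay as the last step left them, time stands still between calls to the robot, and variables do not carry over. Pictures are saved under pics/ and viewed, at most 10 in all, crops included, and the job is handed in when it is done.

```bash
mkdir -p pics; python3 - <<'E'
from bench import robot, imaging
import cv2,numpy as np
a=imaging.snapshot("scene");b=imaging.snapshot("top")
for n,i in(("scene",a),("top",b)): cv2.imwrite(f"pics/{n}0.png",i[:,:,::-1])
for n in("scene","top"):
    p=imaging.camera_params(n);print(n,np.round(p["camera_matrix"],1).tolist(),np.round(-p["R"].T@p["t"],3),np.round(p["R"],3).tolist())
o=robot.get_obs();print(o["time"],o["tool_pos"],o["ee_rot"])
E
```

```text
scene [[429.7, 0.0, 278.2], [0.0, 429.7, 202.7], [0.0, 0.0, 1.0]] [-0.013 -0.477  0.929] [[0.708, -0.706, 0.011], [-0.48, -0.491, -0.727], [0.519, 0.51, -0.687]]
top [[384.1, 0.0, 282.6], [0.0, 384.1, 216.1], [0.0, 0.0, 1.0]] [0.367 0.04  1.225] [[-0.029, -1.0, -0.001], [-0.982, 0.029, -0.184], [0.184, -0.005, -0.983]]
0.1 [0.2433474  0.49271832 0.21542729] [-3.13962485e+00 -1.74956637e-04  2.68279905e+00]
```

View pics/scene0.png

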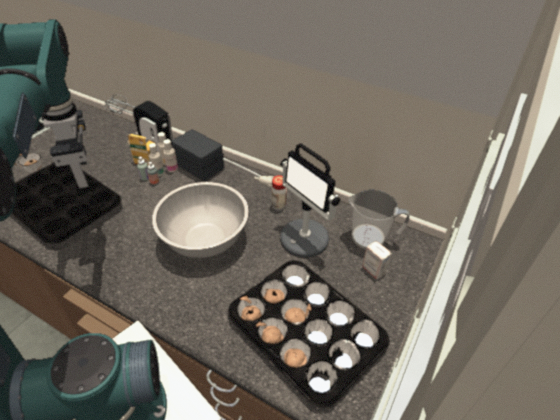

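View pics/top0.png

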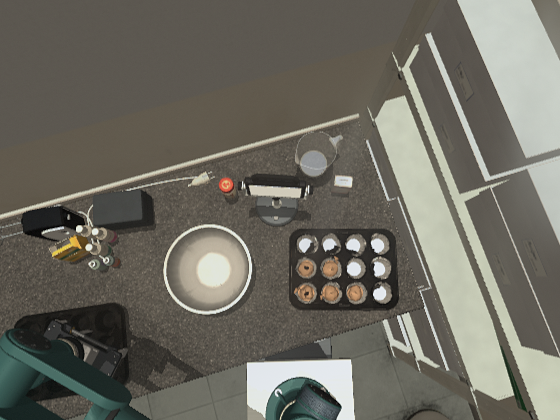

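The scene view shows the light head at about (308,180), handle (312,158), foot (304,238), tray centre (308,325), bowl (200,220). In the top view the head is at (275,188), handle (276,178), foot (277,208), tray (344,268), jar (226,185) and carton (343,181). I'll enlarge the light and the tray.

```bash
python3 - <<'E'
import cv2,numpy as np
s=cv2.imread("pics/scene0.png");t=cv2.imread("pics/top0.png")
f=lambda i,x,y,w,h,k:cv2.resize(i[y:y+h,x:x+w],None,fx=k,fy=k,interpolation=cv2.INTER_CUBIC)
A=f(s,265,135,100,130,4);B=f(t,225,160,100,75,4)  # 400x520, 400x300
C=f(t,275,220,133,99,3)
im=np.zeros((600,800,3),np.uint8);im[:520,:400]=A;im[:300,400:]=B;im[300:597,400:799]=C
cv2.imwrite("pics/c1.png",im)
E
```

```text
(no output)
```

View pics/c1.png

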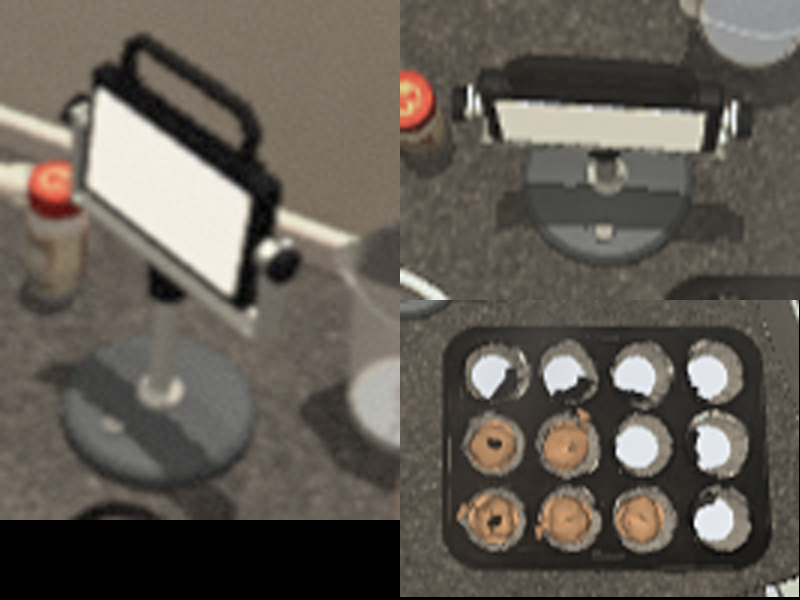

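The crops show the handle bar in the scene view from about (301,146) to (327,167). In the top view it runs from about (252.5,176.5) to (299,177.5). The white face's four corners and the foot disc are clear, and the tray outline in the top view spans about (290..399, 229..310). Next I'll triangulate these.

```bash
cat > h.py <<'E'
from bench import robot, imaging
import cv2,numpy as np
def P(n):
    p=imaging.camera_params(n);return p["camera_matrix"]@np.c_[p["R"],p["t"]]
def tri(a,b,n1="scene",n2="top"):
    X=cv2.triangulatePoints(P(n1),P(n2),np.array(a,float).reshape(2,1),np.array(b,float).reshape(2,1));return (X[:3]/X[3]).ravel()
def ray(n,px,z):
    p=imaging.camera_params(n);c=-p["R"].T@p["t"];d=p["R"].T@np.linalg.inv(p["camera_matrix"])@np.r_[px,1.];return c+d*(z-c[2])/d[2]
E
python3 - <<'E'
from h import *
np.set_printoptions(precision=3,suppress=True)
s=lambda x,y:(265+x/4,135+y/4); t=lambda x,y:(225+(x-400)/4,160+y/4); u=lambda x,y:(275+(x-400)/3,220+(y-300)/3)
print("handleL",tri(s(145,45),t(512,66)),"R",tri(s(250,128),t(697,70)))
F=[tri(a,b) for a,b in zip([s(97,87),s(252,205),s(238,297),s(87,190)],[t(495,100),t(707,110),t(703,152),t(500,145)])]
F=np.array(F);print("face",F,F.mean(0));n=np.cross(F[1]-F[0],F[3]-F[0]);print(n/np.linalg.norm(n))
print("foot",tri(s(158,402),t(608,182)),ray("top",t(608,182),.024),ray("scene",s(158,402),.024))
c=[u(443,327),u(765,327),u(772,570),u(440,570)]
T=np.array([ray("top",q,.03) for q in c]);print("tray top",T,T.mean(0))
S=np.array([ray("scene",q,.03) for q in [(293,262),(388,338),(312,398),(230,312)]]);print("tray scene",S,S.mean(0))
print("bowl",ray("top",(207.5,268),.104),"jar",ray("top",(226,185),.106),"carton",ray("top",(343,181),.086))
E
```

```text
handleL [0.65  0.103 0.293] R [ 0.633 -0.006  0.3  ]
face [[ 0.632  0.12   0.261]
 [ 0.624 -0.017  0.252]
 [ 0.614 -0.019  0.183]
 [ 0.625  0.122  0.177]] [0.624 0.052 0.218]
[ 0.995 -0.056 -0.088]
foot [0.629 0.05  0.02 ] [0.627 0.051 0.024] [0.628 0.047 0.024]
tray top [[ 0.549  0.014  0.03 ]
 [ 0.539 -0.324  0.03 ]
 [ 0.291 -0.31   0.03 ]
 [ 0.301  0.025  0.03 ]] [ 0.42  -0.149  0.03 ]
tray scene [[ 0.531  0.     0.03 ]
 [ 0.527 -0.305  0.03 ]
 [ 0.302 -0.273  0.03 ]
 [ 0.313  0.001  0.03 ]] [ 0.418 -0.144  0.03 ]
bowl [0.43  0.256 0.104] jar [0.677 0.202 0.106] carton [ 0.684 -0.154  0.086]
```

Triangulation gives:
- **Tilt/swivel axis:** (0.629, 0.050)
- **Handle middle:** about (0.642, 0.048, 0.297)
- **Face:** swivel about -0.06, tilt about -0.12
- **Tray middle:** (0.42, -0.147)

That means swivel of about 0.75 and tilt of about 0.57. I'll start by moving to hover above the handle.

```bash
python3 -c "
from h import *
print(ray('top',(276,150),0),ray('top',(276,142),0.02),ray('scene',(330,185),.03))"
python3 -m pendant '[[0,0,5,0,0,0,1],[0,0,5,0,0,0,1],[0,0,5,0,0,0,1],[2.8,-3.2,0,0,0,-4.8,1],[2.8,-3.2,0,0,0,-4.8,1],[2.8,-3.2,0,0,0,-4.8,1],[2.8,-3.2,0,0,0,-4.8,1],[2.8,-3.2,0,0,0,-4.8,1]]'
python3 -m pendant '[[2.8,-3.2,0,0,0,-4.8,1],[2.8,-3.2,0,0,0,-4.8,1],[2.8,-3.2,0,0,0,-4.8,1],[2.8,-3.2,0,0,0,-4.8,1],[2.8,-3.2,0,0,0,-4.8,1],[2.8,-3.2,0,0,0,-4.8,1],[0,0,0,0,0,0,1],[0,0,0,0,0,0,1]]'
```

```text
[0.82248374 0.04919279 0.        ] [0.84289168 0.04830475 0.02      ] [0.8420232  0.13316762 0.03      ]
time: 0.9
tool_pos: [0.3843, 0.3317, 0.366]
ee_rot: [-3.141, -0.0, 2.261]
wrist_force: [-0.3, 0.9, -0.5]
width: 0.094
finger_force: 0.0
time: 1.7
tool_pos: [0.5518, 0.1405, 0.3653]
ee_rot: [-3.139, -0.001, 1.76]
wrist_force: [0.1, -0.1, -0.0]
width: 0.0937
finger_force: 0.0
```

```bash

python3 -m pendant '[[2.8,-3.1,0,0,0,-4.8,1],[2.8,-3.1,0,0,0,-4.8,1],[2,-3.1,0,0,0,-4.8,1],[0,0,0,0,0,0,1],[0,0,0,0,0,0,1]]'
python3 - <<'E'
from h import *
a=imaging.snapshot("wrist");b=imaging.snapshot("scene")
p=imaging.camera_params("wrist");print(-p["R"].T@p["t"],p["R"].round(2).tolist())
cv2.imwrite("pics/w1.png",a[:,:,::-1]);cv2.imwrite("pics/s1.png",b[:,:,::-1])
E
```

```text
time: 2.2
tool_pos: [0.6271, 0.0492, 0.3663]
ee_rot: [-3.141, -0.001, 1.512]
wrist_force: [-1.0, 0.3, 0.4]
width: 0.0941
finger_force: 0.0
[0.63106535 0.11719152 0.53398951] [[1.0, -0.06, 0.0], [-0.06, -0.97, 0.23], [-0.01, -0.23, -0.97]]
```

View pics/w1.png

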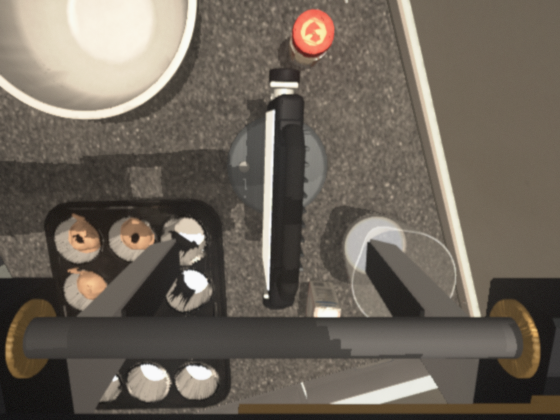

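The wrist view shows the head running from about (285,97) to (280,305), with the white face's edge to the left, near column 268. The gripper's fingers are at the lower left and right. I'll enlarge it with the contrast raised to separate the bar from the panel.

```bash
python3 - <<'E'
import cv2,numpy as np
i=cv2.imread("pics/w1.png")[60:320,200:380];i=np.clip((i/255.)**.45*255,0,255).astype(np.uint8)
s=cv2.imread("pics/s1.png")[110:240,230:390];s=np.clip((s/255.)**.6*255,0,255).astype(np.uint8)
A=cv2.resize(i,None,fx=2.3,fy=2.3,interpolation=2);B=cv2.resize(s,None,fx=2.4,fy=2.4,interpolation=2)
im=np.zeros((600,800,3),np.uint8);im[:A.shape[0],:A.shape[1]]=A;im[:B.shape[0],415:415+B.shape[1]]=B[:,:385]
cv2.imwrite("pics/c2.png",im)
E
```

```text
(no output)
```

View pics/c2.png

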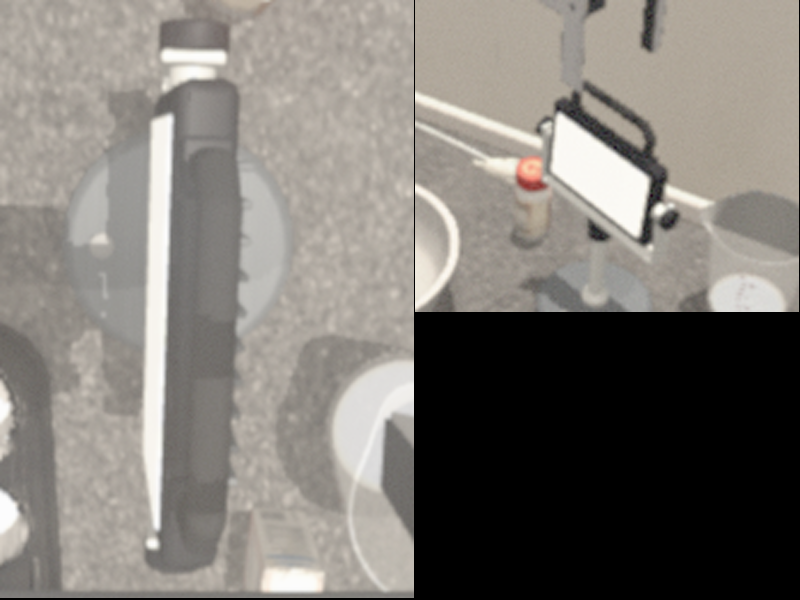

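The enlarged wrist crop shows the bar from about (213,150) to (203,535), which is image pixels (292.6,134) to (288.3,286).

```bash
python3 - <<'E'
from h import *
a=ray("wrist",(292.6,132),.297);b=ray("wrist",(288.3,286),.297)
print(a,b,(a+b)/2,np.degrees(np.arctan2((a-b)[0],(a-b)[1])))
# face ends at axis height for yaw check, top edge z~.27
a=ray("wrist",(200+172/2.3,60+115/2.3),.269);b=ray("wrist",(200+160/2.3,60+525/2.3),.269);print(a,b,(a+b)/2)
E
```

```text
[0.64352647 0.10971399 0.297     ] [0.63595765 0.0073926  0.297     ] [0.63974206 0.05855329 0.297     ] 4.230522460380027
[0.63355131 0.12418851 0.269     ] [ 0.62220226 -0.00660151  0.269     ] [0.62787678 0.0587935  0.269     ]
```

```bash

python3 -m pendant '[[1.3,0.4,0,0,0,-1,1],[0,0,-2.5,0,0,0,1],[0,0,-2.5,0,0,0,1],[0,0,-1.5,0,0,0,1],[0,0,-1.2,0,0,0,1],[0,0,0,0,0,0,1],[0,0,0,0,0,0,1]]'
python3 -m pendant '[[0,0,0,0,0,0,0.4],[0,0,0,0,0,0,0.25],[0,0,0,0,0,0,0.1],[0,0,0,0,0,0,0],[0,0,0,0,0,0,0],[0,0,0,0,0,0,0],[0,0,0,0,0,0,0]]'
```

```text
time: 3.0
tool_pos: [0.6404, 0.0529, 0.2906]
ee_rot: [3.14, -0.0, 1.494]
wrist_force: [0.5, 0.8, 0.3]
width: 0.0944
finger_force: 0.0
time: 3.7
tool_pos: [0.6406, 0.0521, 0.2894]
ee_rot: [-3.142, 0.0, 1.492]
wrist_force: [0.2, -0.3, 0.2]
width: 0.0413
finger_force: 0.0
```

```bash

python3 -m pendant '[[0,0,0,0,0,0,0],[0,0,0,0,0,0,0],[0,0,0,0,0,0,0],[0,0,0,0,0,0,0],[0,0,0,0,0,0,0],[0,0,0,0,0,0,0]]'
```

```text
time: 4.3
tool_pos: [0.6404, 0.0522, 0.2895]
ee_rot: [-3.141, 0.0, 1.492]
wrist_force: [-0.4, 0.3, -0.4]
width: 0.0109
finger_force: 30.0
```

```bash
python3 - <<'E'
from h import *
f=np.linspace(0,1,15);t=-.12+.69*f;a=-.078+.832*f
p=100*np.c_[-np.cos(a)*.084*np.sin(t),-np.sin(a)*.084*np.sin(t),.084*np.cos(t)]
print(np.diff(p,axis=0).round(2).tolist(),(p[-1]-p[0]).round(2),np.degrees(.832/14))
E
```

```text
[[-0.41, 0.07, 0.04], [-0.41, 0.02, 0.02], [-0.41, -0.03, -0.0], [-0.41, -0.08, -0.02], [-0.39, -0.13, -0.04], [-0.38, -0.17, -0.06], [-0.36, -0.22, -0.08], [-0.33, -0.26, -0.1], [-0.3, -0.3, -0.12], [-0.26, -0.33, -0.14], [-0.23, -0.36, -0.16], [-0.18, -0.39, -0.18], [-0.14, -0.41, -0.2], [-0.09, -0.43, -0.21]] [-4.31 -3.02 -1.27] 3.4050063253488925
```

```bash

python3 -m pendant '[[-0.41,0.07,0.04,0,0,3.4,0],[-0.41,0.02,0.02,0,0,3.4,0],[-0.41,-0.03,0,0,0,3.4,0],[-0.41,-0.08,-0.02,0,0,3.4,0],[-0.39,-0.13,-0.04,0,0,3.4,0],[-0.38,-0.17,-0.06,0,0,3.4,0],[-0.36,-0.22,-0.08,0,0,3.4,0],[0,0,0,0,0,0,0]]'
python3 -m pendant '[[-0.33,-0.26,-0.1,0,0,3.4,0],[-0.3,-0.3,-0.12,0,0,3.4,0],[-0.26,-0.33,-0.14,0,0,3.4,0],[-0.23,-0.36,-0.16,0,0,3.4,0],[-0.18,-0.39,-0.18,0,0,3.4,0],[-0.14,-0.41,-0.2,0,0,3.4,0],[-0.09,-0.43,-0.21,0,0,3.4,0],[0,0,0,0,0,0,0]]'
python3 -m pendant '[[0,0,0,0,0,0,0],[0,0,0,0,0,0,0]]'
python3 - <<'E'
from h import *
b=imaging.snapshot("scene");c=imaging.snapshot("top")
im=np.zeros((600,800,3),np.uint8)
A=cv2.resize(b[110:270,220:350,::-1],None,fx=3,fy=3,interpolation=2);B=cv2.resize(c[150:250,215:345,::-1],None,fx=3,fy=3,interpolation=2)
im[:480,:390]=A;im[:300,400:790]=B;cv2.imwrite("pics/c3.png",im)
E
```

```text
time: 5.1
tool_pos: [0.6146, 0.0467, 0.289]
ee_rot: [3.136, 0.002, 1.908]
wrist_force: [4.9, 0.6, 1.0]
width: 0.0112
finger_force: 30.0
time: 5.9
tool_pos: [0.5986, 0.0219, 0.2786]
ee_rot: [3.138, 0.003, 2.322]
wrist_force: [3.6, 0.3, 4.3]
width: 0.0112
finger_force: 30.0
time: 6.1
tool_pos: [0.5985, 0.0218, 0.2784]
ee_rot: [3.139, 0.003, 2.322]
wrist_force: [4.1, -0.8, 5.5]
width: 0.0108
finger_force: 30.0
```

View pics/c3.png

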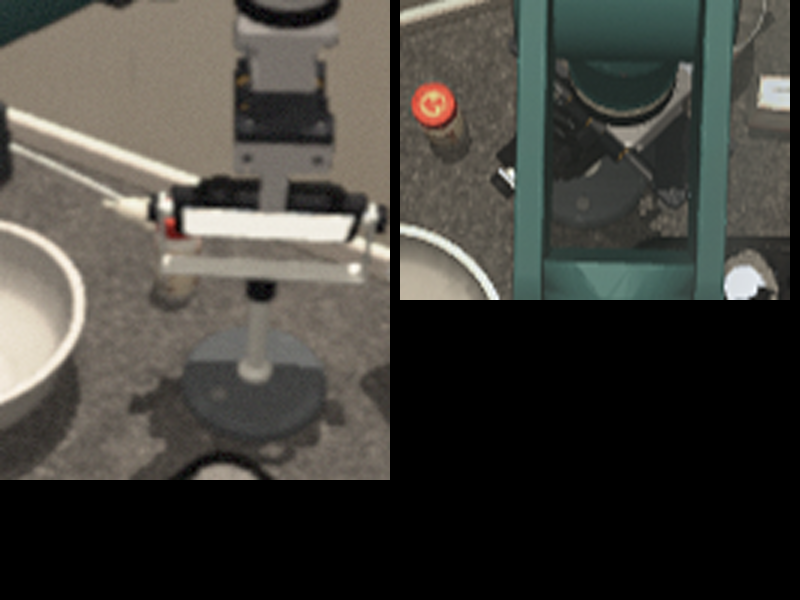

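The scene crop shows the head swivelled towards the tray and tilted down, with the bar still held. I'll open a little, lift, then clear away and look.

```bash

python3 -m pendant '[[0,0,0,0,0,0,0.2],[0,0,0,0,0,0,0.2],[0,0,0,0,0,0,0.2],[0,0,1,0,0,0,0.2],[0,0,2,0,0,0,0.22],[0,0,3,0,0,0,0.3],[0,0,4,0,0,0,1]]'
python3 -m pendant '[[-2,4,0,0,0,0,1],[-2,4,0,0,0,0,1],[-2,4,0,0,0,0,1],[-2,4,0,0,0,0,1],[-2,4,0,0,0,0,1],[-2,4,0,0,0,0,1],[-2,4,0,0,0,0,1]]'
python3 -m pendant '[[-2,4,0,0,0,0,1],[-2,4,0,0,0,0,1],[0,0,0,0,0,0,1],[0,0,0,0,0,0,1]]'
python3 - <<'E'
from h import *
b=imaging.snapshot("scene");c=imaging.snapshot("top")
cv2.imwrite("pics/s2.png",b[:,:,::-1]);cv2.imwrite("pics/t2.png",c[:,:,::-1])
im=np.zeros((600,800,3),np.uint8)
A=cv2.resize(b[140:270,250:350,::-1],None,fx=4,fy=4,interpolation=2);B=cv2.resize(c[160:235,225:325,::-1],None,fx=4,fy=4,interpolation=2);C=cv2.resize(c[100:340,160:420,::-1],None,fx=1.2,fy=1.2)
im[:520,:400]=A;im[:300,400:]=B;im[300:300+C.shape[0],420:420+C.shape[1]]=C;cv2.imwrite("pics/c4.png",im)
E
```

```text
time: 6.9
tool_pos: [0.5968, 0.022, 0.3764]
ee_rot: [-3.138, -0.003, 2.323]
wrist_force: [1.0, 0.4, 1.4]
width: 0.0328
finger_force: 0.0
time: 7.6
tool_pos: [0.4563, 0.3032, 0.3777]
ee_rot: [3.141, 0.0, 2.323]
wrist_force: [0.4, -1.0, 0.7]
width: 0.0884
finger_force: 0.0
time: 8.0
tool_pos: [0.417, 0.3824, 0.3772]
ee_rot: [-3.141, 0.001, 2.325]
wrist_force: [-0.1, -0.9, 0.8]
width: 0.0944
finger_force: 0.0
```

View pics/c4.png

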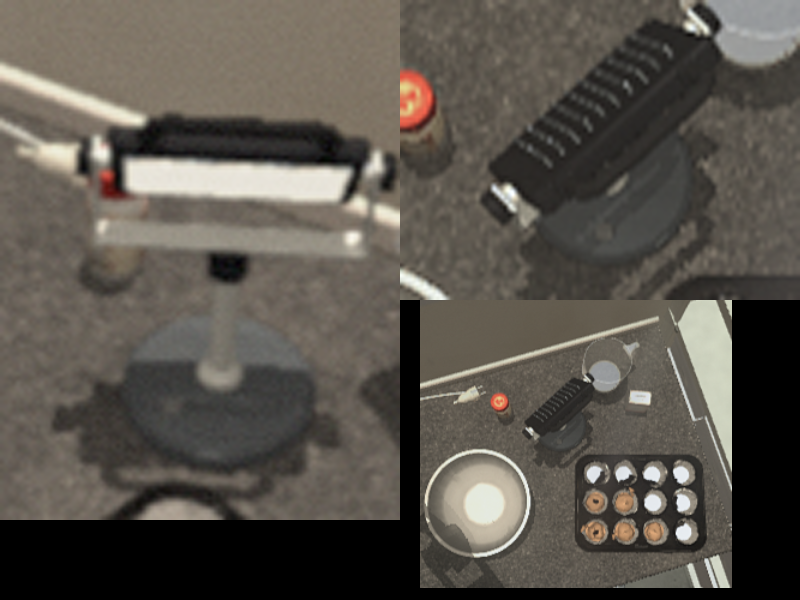

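The head has kept its aim with the arm clear, and the tray, bowl, jar and carton look unmoved. In the scene view the white face's corners are about (281,179.5), (339,181), (337,190.5) and (281,188). Now I'll check the angles numerically.

```bash
python3 - <<'E'
from h import *
from scipy.optimize import least_squares
np.set_printoptions(precision=3,suppress=True)
s=lambda x,y:(250+x/4,140+y/4); s0=lambda x,y:(265+x/4,135+y/4);t=lambda x,y:(225+(x-400)/4,160+y/4)
L=tri(s(92,157),t(500,200));R=tri(s(382,166),t(705,18));d=L-R;print("knobs",L,R,(L+R)/2,"a",np.arctan2(-d[0],d[1]))
bar=[tri(s(165,122),t(645,0)) if 0 else None]
Ps=P("scene")
def proj(X): u=Ps@np.r_[X,1];return u[:2]/u[2]
def geo(a,t):
    xh=np.array([np.cos(a)*np.cos(t),np.sin(a)*np.cos(t),np.sin(t)]);y=np.array([-np.sin(a),np.cos(a),0]);return xh,y,np.cross(xh,y)
def corners(a,t,A,w,h):
    x,y,z=geo(a,t);c=np.r_[A,.22]-.011*x
    return np.array([proj(c+i*w*y+j*h*z) for i,j in((1,1),(-1,1),(-1,-1),(1,-1))])
o0=np.array([s0(97,87),s0(252,205),s0(238,297),s0(87,190)]);o1=np.array([s(123,157),s(357,165),s(347,202),s(125,193)])
f=lambda q:np.r_[(corners(q[0],q[1],q[4:6],q[6],q[7])-o0).ravel(),(corners(q[2],q[3],q[4:6],q[6],q[7])-o1).ravel()]
r=least_squares(f,[-.08,-.12,.75,.57,.63,.051,.07,.04]);q=r.x;print("a0,t0,a1,t1,A,w,h",q,r.cost)
for A in(q[4:6],[.63,.051]):
  for a,tt in((q[2],q[3]),(.751,.57)):
    x,y,z=geo(a,tt);v=np.array([.42,-.147,.035])-(np.r_[A,.22]-.011*x);print("aim err",v@x,v@y,v@z)
o=robot.get_obs();print(o["time"])
E
```

```text
knobs [0.575 0.121 0.219] [ 0.694 -0.019  0.227] [0.634 0.051 0.223] a 0.7038641166041836
a0,t0,a1,t1,A,w,h [-0.085 -0.04   0.734  0.555  0.635  0.05   0.071  0.04 ] 2.9615973413693615
aim err -0.33407937679931365 -0.0021858724341233537 -0.003653583657254905
aim err -0.33409141959781835 0.0027761473387646896 0.0014519400667624416
aim err -0.33172795782234515 -0.006357133880072724 -0.005112120475465026
aim err -0.33182199707287946 -0.0014416364781433266 -2.6884022682749364e-06
8.1
```

```bash
python3 -c "
from bench import robot
print(robot.close_job())"
```

```text
the job is handed in; nothing more can be done
None
```

The work light now points at the middle of the muffin tray (swivel about 0.74 rad, tilt about 0.56 rad); by my camera measurements the aim is off by roughly 5 mm, 16 mm at worst against the 45 mm allowed, it held after I let go, nothing else looked moved, and I handed the job in at about 8 s without a verdict shown.

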